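Change gears on a weld positioner drive

ROBOT

A 6-joint arm with a two-finger parallel gripper is mounted at the origin on the work surface. World frame = base frame: x ahead of the robot, y to its left, z up, the work surface at z = 0. Lengths are in m, angles in rad, forces in N, time in s.
With the tool pointing down it reaches from about 0.35 to 0.85 m from the base axis. Payload 8.1 kg.
Tool frame: the origin (TCP) lies at the very end of the fingers, on their centre line; the grasp point (between the pads) lies 19 mm behind it; z points along the fingers, y is the direction in which the jaws open and shut (so a half turn about z gives the same grasp; the last joint's range is limited). The gripper opens to 93 mm and grips with 3 to 60 N. Pads are 15 mm wide; open, the fingers measure 128 mm over their backs; the gripper's body (75 mm by 188 mm) begins 65 mm behind the grasp point.
Start: joints at [-1.218, 0.13, 1.488, -0, 1.523, -0.085], TCP at [0.254, -0.543, 0.219] pointing down, gripper open.
Joint ranges: [-2.96, 2.96], [-0.89, 2.26], [0.02, 2.5], [-1.34, 4.48], [0, 2.73], [-2.66, 2.66]. Speed limits (rad/s): [2.39, 2.39, 2.79, 3.14, 3.14, 3.14].

INTERFACE

Orientations are given as a rotation vector (axis times angle).
In Python, from plant import robot gives the robot as it stands.
- The arm moves only by the shell command python3 -m inch 'ROWS' [FORCE]. ROWS is JSON, a list that holds one entry, the list of rows, each a list of 7 numbers: the shift along the tool's x, y, z in cm, then the turn, a rotation vector about the tool's x, y, z in degrees, then the gripper command: -1 is fully open, 1 is shut, values between are in proportion. A call has 1 to 5 rows; each row shifts and turns the commanded pose from where the row before left it, along the tool's axes as they then stand; what a row does not reach is not made up. A row lasts 1/10 s, in which the tool goes at most 50 mm and 8.59 degrees, less where a joint would pass 70% of its speed; a pose out of reach is approached as far as the arm can. A call with a gripper value outside its range is refused whole. The fingers move at their own pace and stop on an object; FORCE is the grip in N (left out, the last holds). Time passes only in rows, so rows that do not move let the fingers close. It gives the time, the measured TCP pose, the force and the opening at its end, in the units of the state.
- robot.read_state(): the state, without advancing time (a new reading comes with each control period).
- robot.read_camera(name): name is "scene" or "top"; returns a dict with "image" (420x560x3 uint8, blue, green, red), "K" (3x3 intrinsics, pixels), "R" (3x3) and "t" (3): a world point X has camera coordinates R X + t. Camera axes: x right, y down, z forward; pixel columns grow to the right and rows downward; lengths in m; the calibration is good to about 2 mm. A picture is of the moment at which its call begins. There is no depth.
- robot.close_job(): hands the job in, once; it reports no verdict.
The state is a dict: "t": time; "q": joint angles; "dq": joint speeds; "joint_torque": joint torques, N m; "tool_pos": TCP position; "orientation": TCP orientation; "force": force on the tool from outside, world axes, zero at the start; "wrist_torque": the same for the moment, N m; "opening": finger opening in m.
Only numpy, scipy, OpenCV 4.12 (cv2) and the standard library are available. Lean on these libraries where they do the work, as an engineer would, in place of code of your own. Each camera call takes 0.05 s, during which the arm holds its last target. There are 200 camera calls.

TASK

Set up the positioner's gear drive: fit one small gear on the stub shaft next to the lever and one large gear on the other stub shaft, each fully home on the plate with its teeth in mesh with the locked driver gear, and only then push the clutch lever all the way over, away from the robot. Lay every spare gear flat, hub up, in the tray: small ones in the narrow row, large ones in the wide row (before or after, as you like). Leave the spray can, the steel square and the wire brush alone.

Things in the scene. Friction and masses are not known exactly. Their poses are not given: they have to be found in the camera images.
- small0: SMALL gear: 12 straight teeth, 68 mm over tips, plain aluminium loose spur gear, disc 20 mm thick; steel hex hub 36 mm over flats rises to 50 mm above the underside (grip it above the teeth); 22 mm bore through. Origin: centre of underside; z up the bore; x through the middle of a tooth and squarely through a hub flat (flats every 60 deg). 0.17-0.45 kg. Starts flat, hub up. May be absent (None)
- small1: SMALL gear: 12 straight teeth, 68 mm over tips, plain aluminium loose spur gear, disc 20 mm thick; steel hex hub 36 mm over flats rises to 50 mm above the underside (grip it above the teeth); 22 mm bore through. Origin: centre of underside; z up the bore; x through the middle of a tooth and squarely through a hub flat (flats every 60 deg). 0.17-0.45 kg. Starts flat, hub up. May be absent (None)
- small2: SMALL gear: 12 straight teeth, 68 mm over tips, plain aluminium loose spur gear, disc 20 mm thick; steel hex hub 36 mm over flats rises to 50 mm above the underside (grip it above the teeth); 22 mm bore through. Origin: centre of underside; z up the bore; x through the middle of a tooth and squarely through a hub flat (flats every 60 deg). 0.17-0.45 kg. Starts flat, hub up. May be absent (None)
- large0: LARGE gear: 16 straight teeth, 88 mm over tips, plain aluminium loose spur gear, disc 20 mm thick; steel hex hub 36 mm over flats rises to 50 mm above the underside (grip it above the teeth); 22 mm bore through. Origin: centre of underside; z up the bore; x through the middle of a tooth and squarely through a hub flat (flats every 60 deg). 0.17-0.45 kg. Starts flat, hub up. May be absent (None)
- large1: LARGE gear: 16 straight teeth, 88 mm over tips, plain aluminium loose spur gear, disc 20 mm thick; steel hex hub 36 mm over flats rises to 50 mm above the underside (grip it above the teeth); 22 mm bore through. Origin: centre of underside; z up the bore; x through the middle of a tooth and squarely through a hub flat (flats every 60 deg). 0.17-0.45 kg. Starts flat, hub up. May be absent (None)
- large2: LARGE gear: 16 straight teeth, 88 mm over tips, plain aluminium loose spur gear, disc 20 mm thick; steel hex hub 36 mm over flats rises to 50 mm above the underside (grip it above the teeth); 22 mm bore through. Origin: centre of underside; z up the bore; x through the middle of a tooth and squarely through a hub flat (flats every 60 deg). 0.17-0.45 kg. Starts flat, hub up. May be absent (None)
- drive: fixed grey drive plate, 100 mm (x) by 320 mm (y, from -190 to +130 of the origin), 10 mm thick, underside on the bench. Origin: underside, straight below the axis of the driver gear; z up. Along its y axis stand: clutch lever (y = -145 mm), stub shaft for the small gear (y = -60.5), locked driver gear (y = 0), stub shaft for the large gear (y = +70.5)
- driver_axis (a point): on the plate's top, on the axis of the dark driver gear: 12 straight teeth, 68 mm over tips, 20 mm high. Locked; the angle of its teeth varies and is not reported. A gear lowered over a shaft stops on top of its teeth, 20 mm high, unless their teeth interleave (play about 2.5 deg each way): rock it about its axis (pitch: small 30 deg, large 22.5) pressing lightly till it drops
- small_shaft (a point): foot of the stub shaft nearer the lever, at the plate's top face: a 19 mm round steel post, 34 mm high above this point with a tapered tip (its last 6 mm narrow to 10 mm). A small gear meshes with the driver here (60.5 mm between axes). When fully home the gear's origin is at this point
- large_shaft (a point): foot of the other stub shaft, same post. A large gear meshes with the driver here (70.5 mm between axes). When fully home the gear's origin is at this point
- tray: fixed aluminium tray of folded sheet, 206 (x) by 190 mm (y), floor 3 mm thick, two open rows running along its x, walls 3 mm thick reaching 17 mm above the bench. Origin: centre of the underside
- narrow_row (a point): centre of the floor of the narrow row (200 mm long along the tray's x, 80 mm wide along y), for up to two spare small gears side by side along x. Axes are those of the tray
- wide_row (a point): centre of the floor of the wide row (200 mm long along x, 99 mm wide along y), for up to two spare large gears side by side along x. Axes are those of the tray
- clutch (a joint): black clutch lever on the drive plate, 80 mm long, hinged about the plate's y axis; radians: 0 = leaning 0.5 rad towards the plate's -x, 1.0 = fully over, leaning 0.5 rad towards the plate's +x; starts at 0 to 0.2; stays where it is left; light to push over
- clutch_tip (a point): tip of the clutch lever (moves with it, through about 77 mm along the plate's x)
- spray: spray can standing at the left, beyond the tray, 64 mm wide, 190 mm tall; bystander, origin at its underside
- square: heavy L-shaped steel square, 110 by 85 mm and 40 mm high, at the far side; bystander
- wire_brush: wire brush lying on the bench, left and near; bystander
There are look-alikes about, which are no part of the job. Leave any brown look-alike of the small2 alone.

How it is judged:
On the way, in this order (a step that is already met when the one before it is completed fails the run):
1. a small gear and a large gear are home on their shafts, in mesh with the driver (((horizontal distance between small0 and small_shaft below 0.004 m and z of small0 in the frame of small_shaft below 0.003 m and angle between small0's own z axis and vertical below 0.06 rad) or (horizontal distance between small1 and small_shaft below 0.004 m and z of small1 in the frame of small_shaft below 0.003 m and angle between small1's own z axis and vertical below 0.06 rad) or (horizontal distance between small2 and small_shaft below 0.004 m and z of small2 in the frame of small_shaft below 0.003 m and angle between small2's own z axis and vertical below 0.06 rad)) and ((horizontal distance between large0 and large_shaft below 0.004 m and z of large0 in the frame of large_shaft below 0.003 m and angle between large0's own z axis and vertical below 0.06 rad) or (horizontal distance between large1 and large_shaft below 0.004 m and z of large1 in the frame of large_shaft below 0.003 m and angle between large1's own z axis and vertical below 0.06 rad) or (horizontal distance between large2 and large_shaft below 0.004 m and z of large2 in the frame of large_shaft below 0.003 m and angle between large2's own z axis and vertical below 0.06 rad))), for 0.2 s.
2. then the clutch lever is pushed over (value of joint clutch above 0.85 rad), for 0.2 s.
At the end, for the whole second after the job is handed in: One small and one large gear home on their shafts (within 4 mm sideways, 3 mm of the plate, level); lever beyond 0.85 rad; every other gear flat (within 4 mm of the floor, level) in its row, small narrow, large wide, within 12 mm of the centre line; all at rest (all of step 1 and value of joint clutch above 0.85 rad and ((horizontal distance between small0 and small_shaft below 0.004 m and z of small0 in the frame of small_shaft below 0.003 m and angle between small0's own z axis and vertical below 0.06 rad) or (y of small0 in the frame of narrow_row between -0.012 and 0.012 m and x of small0 in the frame of narrow_row between -0.075 and 0.075 m and z of small0 in the frame of narrow_row below 0.004 m and angle between small0's own z axis and vertical below 0.06 rad)) and ((horizontal distance between small1 and small_shaft below 0.004 m and z of small1 in the frame of small_shaft below 0.003 m and angle between small1's own z axis and vertical below 0.06 rad) or (y of small1 in the frame of narrow_row between -0.012 and 0.012 m and x of small1 in the frame of narrow_row between -0.075 and 0.075 m and z of small1 in the frame of narrow_row below 0.004 m and angle between small1's own z axis and vertical below 0.06 rad)) and ((horizontal distance between small2 and small_shaft below 0.004 m and z of small2 in the frame of small_shaft below 0.003 m and angle between small2's own z axis and vertical below 0.06 rad) or (y of small2 in the frame of narrow_row between -0.012 and 0.012 m and x of small2 in the frame of narrow_row between -0.075 and 0.075 m and z of small2 in the frame of narrow_row below 0.004 m and angle between small2's own z axis and vertical below 0.06 rad)) and ((horizontal distance between large0 and large_shaft below 0.004 m and z of large0 in the frame of large_shaft below 0.003 m and angle between large0's own z axis and vertical below 0.06 rad) or (y of large0 in the frame of wide_row between -0.012 and 0.012 m and x of large0 in the frame of wide_row between -0.075 and 0.075 m and z of large0 in the frame of wide_row below 0.004 m and angle between large0's own z axis and vertical below 0.06 rad)) and ((horizontal distance between large1 and large_shaft below 0.004 m and z of large1 in the frame of large_shaft below 0.003 m and angle between large1's own z axis and vertical below 0.06 rad) or (y of large1 in the frame of wide_row between -0.012 and 0.012 m and x of large1 in the frame of wide_row between -0.075 and 0.075 m and z of large1 in the frame of wide_row below 0.004 m and angle between large1's own z axis and vertical below 0.06 rad)) and ((horizontal distance between large2 and large_shaft below 0.004 m and z of large2 in the frame of large_shaft below 0.003 m and angle between large2's own z axis and vertical below 0.06 rad) or (y of large2 in the frame of wide_row between -0.012 and 0.012 m and x of large2 in the frame of wide_row between -0.075 and 0.075 m and z of large2 in the frame of wide_row below 0.004 m and angle between large2's own z axis and vertical below 0.06 rad)) and linear speed of each of small0, small1, small2, large0, large1, large2 below 0.02 m/s); the robot touches nothing.
It fails at once if the spray can is moved (distance of spray from where it was at the start of the episode above 0.04 m).
It fails at once if the steel square is moved (distance of square from where it was at the start of the episode above 0.04 m).
It fails at once if the wire brush is moved (distance of wire_brush from where it was at the start of the episode above 0.04 m).
Of small1, large1, small2, large2 only 3 to 4 are there at a start; the rules pass over those that are not, and their reading is None.
At some moment in a run one of small0, large0, small1, large1, small2, large2 may be knocked a few centimetres aside while the robot is not near it.
Once in a run the grip may slacken for a moment while it holds something.
It also fails if it takes over 208 s, if anything falls off the work surface, if the arm or the gripper's body presses on something with over 40 N, if the wrist force passes 120 N, or if a joint passes its speed limit or range.

## Working session

There is one attempt and no reset: what is moved stays moved. The work goes in short steps, Python scripts to look and compute and a shell command to move; the robot and the scene stay as the last step left them, time stands still between calls to the robot, and variables do not carry over. Pictures are saved under pics/ and viewed, about 12 in all and at most 16, crops included, and the job is handed in when it is done.

```bash
mkdir -p pics; ls; python3 - <<'E'
from plant import robot
import cv2
s=robot.read_state()
print({k:(v if not hasattr(v,'tolist') else v.tolist()) for k,v in s.items()})
for n in("scene","top"):
    c=robot.read_camera(n); cv2.imwrite(f"pics/{n}0.png",c["image"]); print(n,c["K"],c["R"],c["t"])
E
```

```text
pics
{'t': 0.0, 'q': [-1.218453901706815, 0.13121915151697763, 1.489264552919553, -8.599751576094414e-06, 1.5229913908128276, -0.08542130651907492], 'dq': [0.0007860009151602949, 0.001008247151552634, -0.0009886714102383515, -0.00032618386095694177, -0.000758125343612329, 0.00048023629300049516], 'joint_torque': [0.0011353119771229103, -55.98330616950989, -49.17627453804016, 0.07694866508245468, 0.03534014686010778, -0.00019214407984691206], 'tool_pos': [0.254157862321181, -0.5428828883749736, 0.21756090043732076], 'orientation': [-3.064816680290507, -0.6817558654884319, 0.00040659446993663646], 'force': [0.032783714031262665, 1.0457376061534294, 0.46530853484556656], 'wrist_torque': [0.00734483436392816, -0.002666054852407744, -0.018245141241578788], 'opening': 0.09292154856644069}
scene [[381.3224176    0.         285.45278489]
 [  0.         381.3224176  208.49267984]
 [  0.           0.           1.        ]] [[-6.22774406e-01  7.82401183e-01 -6.53595674e-04]
 [ 6.51510421e-01  5.18125273e-01 -5.54148331e-01]
 [-4.33227666e-01 -3.45535222e-01 -8.32417684e-01]] [ 0.3261271  -0.35203636  1.26043094]
top [[429.41344426   0.         279.76302171]
 [  0.         429.41344426 210.0053455 ]
 [  0.           0.           1.        ]] [[ 0.02884195 -0.99956312 -0.00645858]
 [-0.9975531  -0.02837108 -0.0638976 ]
 [ 0.06368645  0.00828571 -0.99793556]] [0.0560848  0.59484842 1.27833268]
```

View pics/scene0.png

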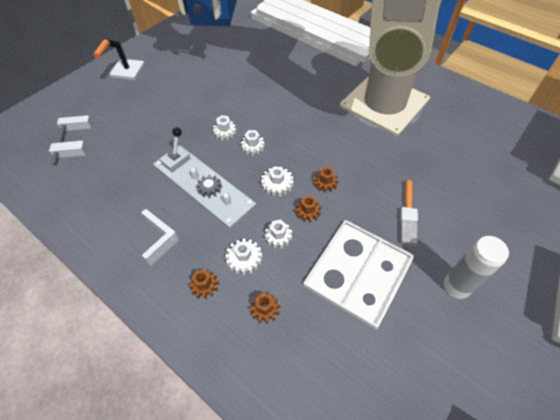

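View pics/top0.png

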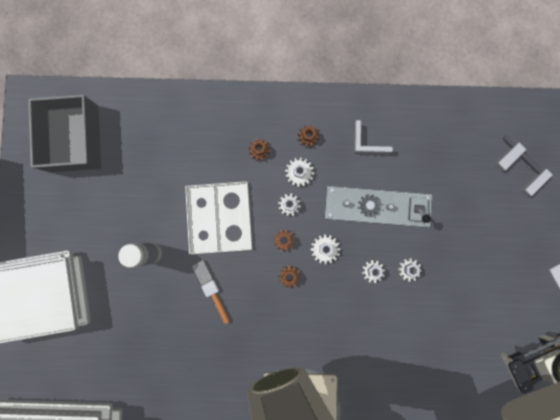

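The top view shows white small gears at (290,204), (374,271) and (411,270), and white large gears at (300,172) and (325,249). The brown look-alikes are at (259,149), (308,135), (285,240) and (290,277). The plate is at (378,207), with the lever knob at (426,218). The tray is at (219,218), with the wide row on the right and the narrow row on the left. The next step is to measure these and check them in an enlarged crop.

```bash
cat > h.py <<'E'
import numpy as np, cv2
from scipy.spatial.transform import Rotation as Ro
from plant import robot
def ray(c,uv,z):
    d=c["R"].T@np.linalg.inv(c["K"])@np.array([uv[0],uv[1],1.]); C=-c["R"].T@c["t"]
    return C+d*(z-C[2])/d[2]
def proj(c,X):
    p=c["K"]@(c["R"]@np.array(X)+c["t"]); return p[:2]/p[2]
def tri(c1,u1,c2,u2):
    P=[c["K"]@np.c_[c["R"],c["t"]] for c in(c1,c2)]
    X=cv2.triangulatePoints(P[0],P[1],np.array(u1,float),np.array(u2,float))[:,0]; return X[:3]/X[3]
def white(c,s=1):
    h=cv2.cvtColor(c["image"],cv2.COLOR_BGR2HSV); return ((h[...,1]<50)&(h[...,2]>150)).astype(np.uint8)
def gears(c):
    "white blobs of gear size: centre of hull cast to z=.01, area in mm2"
    cs,_=cv2.findContours(white(c),cv2.RETR_EXTERNAL,cv2.CHAIN_APPROX_NONE); out=[]
    for k in cs:
        hl=cv2.convexHull(k).astype(np.float32)
        P=np.array([ray(c,p,.012)[:2] for p in hl[:,0]],np.float32)
        if len(P)<5: continue
        (x,y),r=cv2.minEnclosingCircle(P)
        if .026<r<.055: out.append((k,hl,(x,y),r))
    return out
def go(x,y,z,yaw=None):
    "yaw = world angle (deg) of tool y axis, mod 180. Prints turn about tool z, then shifts (cm) in the turned frame"
    s=robot.read_state(); R=Ro.from_rotvec(s["orientation"]); M=R.as_matrix()
    cur=np.degrees(np.arctan2(M[1,1],M[0,1])); dt=0
    if yaw is not None: dt=-((yaw-cur+90)%180-90)
    M2=M@Ro.from_rotvec([0,0,np.radians(dt)]).as_matrix()
    d=M2.T@(np.array([x,y,z])-s["tool_pos"])*100
    print("yaw %.1f turn %.1f (q6 %.2f) shift %s tilt %.1f"%(cur,dt,s["q"][5],d.round(2),np.degrees(np.arccos(-M[2,2]))))
E
python3 - <<'E'
from h import *
c=robot.read_camera("top"); d=robot.read_camera("scene")
for cc,n in((c,"top"),(d,"scene")):
    for k,hl,xy,r in gears(cc): print(n,np.round(hl[:,0].mean(0),0),"xy",np.round(xy,4),"r %.1f"%(r*1e3))
im=c["image"]
def crop(x0,y0,x1,y1,s): return cv2.resize(im[y0:y1,x0:x1],None,fx=s,fy=s,interpolation=cv2.INTER_CUBIC)
cv2.imwrite("pics/crop1.png",crop(175,120,440,300,3))
E
```

```text
top [321. 386.] xy [ 0.0786 -0.0556] r 39.3
top [550. 363.] xy [ 0.1572 -0.7451] r 27.1
top [555. 273.] xy [ 0.4207 -0.769 ] r 34.3
top [202. 273.] xy [0.3996 0.3036] r 30.1
top [373. 271.] xy [ 0.4177 -0.2115] r 33.5
top [409. 270.] xy [ 0.4255 -0.3218] r 34.5
top [130. 256.] xy [0.4434 0.524 ] r 35.6
top [325. 248.] xy [ 0.4808 -0.0658] r 44.1
top [287. 203.] xy [0.6123 0.0457] r 34.5
top [537. 184.] xy [ 0.7024 -0.7094] r 46.1
top [298. 171.] xy [0.7131 0.0194] r 43.9
top [511. 155.] xy [ 0.7788 -0.6307] r 46.1
top [ 77. 140.] xy [0.7779 0.6983] r 54.8
top [ 7. 68.] xy [1.0095 0.9508] r 35.8
scene [244. 256.] xy [0.7121 0.0195] r 50.5
scene [279. 233.] xy [0.6108 0.0458] r 43.4
scene [278. 180.] xy [ 0.4819 -0.0642] r 53.9
scene [556. 171.] xy [-0.0453  0.5404] r 29.6
scene [253. 141.] xy [ 0.4126 -0.2178] r 52.0
scene [223. 127.] xy [ 0.4217 -0.3267] r 54.4
scene [217.  11.] xy [-0.0359 -0.802 ] r 48.3
scene [437.   6.] xy [-0.6319 -0.1237] r 45.6
scene [181.   7.] xy [ 0.0277 -0.9426] r 53.4
scene [128.   4.] xy [ 0.1523 -1.1294] r 33.7
```

View pics/crop1.png

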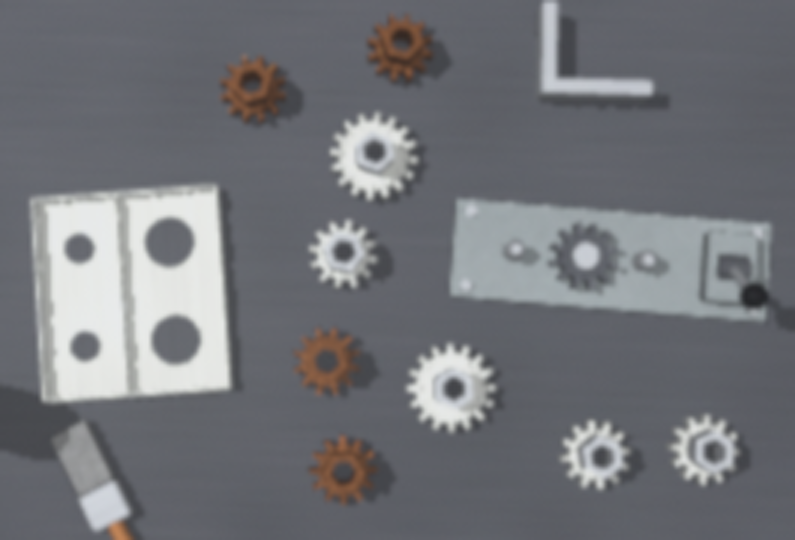

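```bash
cat >> h.py <<'E'
def phase(c,xy,z,r,n):
    "angle (deg, mod 360/n) of brightness peaks round a circle, averaged over radii; and relative strength"
    g=cv2.cvtColor(c["image"],cv2.COLOR_BGR2GRAY).astype(np.float32); a=np.radians(np.arange(360)); f=0;m=0
    for q in np.atleast_1d(r):
        uv=np.array([proj(c,(xy[0]+q*np.cos(t),xy[1]+q*np.sin(t),z)) for t in a],np.float32)
        v=cv2.remap(g,uv[:,:1],uv[:,1:],cv2.INTER_CUBIC)[:,0]; f=f+(v*np.exp(-1j*n*a)).sum(); m+=v.std()*360
    return round(float(np.degrees(-np.angle(f))/n%(360/n)),1), round(float(abs(f)/m),2)
E
python3 - <<'E'
from h import *
c=robot.read_camera("top"); d=robot.read_camera("scene")
def plate(cc,poly=None):
    h=cv2.cvtColor(cc["image"],cv2.COLOR_BGR2HSV)
    m=((h[...,0]>70)&(h[...,0]<105)&(h[...,1]>12)&(h[...,2]>115)&(h[...,2]<200)).astype(np.uint8)
    m=cv2.morphologyEx(m,cv2.MORPH_OPEN,np.ones((3,3)))
    k=max(cv2.findContours(m,0,1)[0],key=cv2.contourArea); hl=cv2.convexHull(k)
    P=np.array([ray(cc,p,.01)[:2] for p in hl[:,0]],np.float32)*1000
    return cv2.minAreaRect(P), np.median(h[200:220,335:345].reshape(-1,3),0)
for cc in(c,d): print(plate(cc))
# tray: biggest white blob near
def tray(cc,lo,hi):
    for k in cv2.findContours(white(cc),0,1)[0]:
        P=np.array([ray(cc,p,.017)[:2] for p in cv2.convexHull(k)[:,0]],np.float32)*1000
        (x,y),wh,a=cv2.minAreaRect(P)
        if 150<min(wh) and max(wh)<260 and abs(y)<500: print("tray",(x,y),wh,a)
tray(c,0,0);tray(d,0,0)
G={}
for k,hl,xy,r in gears(c):
    if xy[0]>.4 and -.35<xy[1]<.1:
        n=12 if r<.039 else 16; rr=np.array([.030,.032]) if n==12 else np.array([.040,.042])
        print("n",n,np.round(xy,4),"teeth",phase(c,xy,.02,rr,n),"hubcorner6",phase(c,xy,.05,[.0185,.0195],6),phase(c,xy,.05,[.0195,.0205],6), "scene",phase(d,xy,.02,rr,n))
# post tips: guessed pixels from the crop, top view; blobs
g=cv2.cvtColor(c["image"],cv2.COLOR_BGR2GRAY)
for u,v,z in((516,248,.044),(650,260,.044),(586,256,.03),(754,296,.08)): 
    p=(u/3+175,v/3+120); print(np.round(p,1),np.round(ray(c,p,z),4))
E
```

```text
(((613.6027221679688, -225.54776000976562), (321.22528076171875, 101.64024353027344), 87.05391693115234), array([ 98.,  18., 173.]))
(((611.0443725585938, -327.3480224609375), (14.358209609985352, 34.097007751464844), 83.79347229003906), array([115.,  25., 135.]))
tray (565.8702392578125, 259.6250915527344) (208.083984375, 190.64439392089844) 5.831401824951172
tray (569.181884765625, 261.9703063964844) (217.05641174316406, 194.51882934570312) 5.663806438446045
tray (9.714797973632812, 11.1961669921875) (226.8854217529297, 225.10093688964844) 89.91356658935547
n 12 [ 0.4177 -0.2115] teeth (9.1, 0.61) hubcorner6 (10.3, 0.23) (9.8, 0.18) scene (11.2, 0.22)
n 12 [ 0.4255 -0.3218] teeth (26.9, 0.42) hubcorner6 (55.0, 0.2) (57.0, 0.19) scene (21.7, 0.05)
n 16 [ 0.4808 -0.0658] teeth (2.2, 0.66) hubcorner6 (51.1, 0.05) (42.4, 0.02) scene (2.6, 0.38)
n 12 [0.6123 0.0457] teeth (21.7, 0.6) hubcorner6 (16.7, 0.17) (14.6, 0.14) scene (23.0, 0.31)
n 16 [0.7131 0.0194] teeth (18.6, 0.59) hubcorner6 (12.3, 0.09) (10.3, 0.07) scene (18.7, 0.61)
[347.  202.7] [ 0.6189 -0.1257  0.044 ]
[391.7 206.7] [ 0.6107 -0.258   0.044 ]
[370.3 205.3] [ 0.614  -0.1977  0.03  ]
[426.3 218.7] [ 0.5762 -0.3486  0.08  ]
```

The gears match by size: white r=34 and 44 mm, against hub-up spec values of 34 and 44. The plate measures 321×102 mm and the tray 208×191 mm, and both agree with the spec. I start with the small gear at (373,271).

```bash
python3 - <<'E'
from h import *
c=robot.read_camera("top"); d=robot.read_camera("scene")
for dx in(-.001,.0,.001):
    print("driver",phase(c,(.6145+dx,-.1966),.03,[.030,.032],12),phase(d,(.6145+dx,-.1966),.03,[.030,.032],12))
for u,v in((80,248),(86,346),(170,242),(176,340)): print("hole",np.round(ray(c,(u/3+175,v/3+120),.003),4))
go(.4177,-.2115,.10,9.5)
E
```

```text
driver (29.3, 0.34) (12.0, 0.06)
driver (29.9, 0.31) (13.2, 0.06)
driver (0.7, 0.23) (15.0, 0.06)
hole [0.6098 0.3133 0.003 ]
hole [0.51   0.3031 0.003 ]
hole [0.6185 0.2215 0.003 ]
hole [0.5187 0.2118 0.003 ]
yaw -64.9 turn -74.4 (q6 -0.09) shift [30.03 21.59 11.86] tilt 0.0
```

```bash
python3 -m inch '[[[0,0,0,0,0,-8.27,-0.5],[0,0,0,0,0,-8.27,-0.5],[0,0,0,0,0,-8.27,-0.5],[0,0,0,0,0,-8.27,-0.5],[0,0,0,0,0,-8.27,-0.5]]]' 30
python3 -m inch '[[[0,0,0,0,0,-8.27,-0.5],[0,0,0,0,0,-8.27,-0.5],[0,0,0,0,0,-8.27,-0.5],[0,0,0,0,0,-8.24,-0.5]]]'
python3 -m inch '[[[3,2.16,1,0,0,0,-0.5],[3,2.16,1,0,0,0,-0.5],[3,2.16,1,0,0,0,-0.5],[3,2.16,1,0,0,0,-0.5],[3,2.16,1,0,0,0,-0.5]]]'
python3 -m inch '[[[3,2.16,1,0,0,0,-0.5],[3,2.16,1,0,0,0,-0.5],[3,2.16,1,0,0,0,-0.5],[3,2.16,1,0,0,0,-0.5],[3,2.16,1,0,0,0,-0.5]]]'
python3 - <<'E'
from h import *
go(.4177,-.2115,.024,9.5)
d=robot.read_camera("scene"); cv2.imwrite("pics/s1.png",cv2.resize(d["image"][60:260,130:330],None,fx=3,fy=3))
for k,hl,xy,r in gears(robot.read_camera("top")): 
    if .4<xy[0]<.8 and -.35<xy[1]<.1: print(np.round(xy,4),round(r,4))
E
```

```text
t: 0.9
tool_pos: [0.2544, -0.5434, 0.2186]
orientation: [-2.623, -1.729, -0.0]
force: [0.2, -0.8, 0.1]
opening: 0.0701
t: 1.3
tool_pos: [0.2544, -0.5434, 0.2186]
orientation: [-2.023, -2.403, -0.0]
force: [0.2, 0.5, -0.1]
opening: 0.0696
t: 1.8
tool_pos: [0.3366, -0.3764, 0.1683]
orientation: [2.03, 2.397, -0.0]
force: [-0.3, -0.2, 0.4]
opening: 0.0696
t: 2.3
tool_pos: [0.4186, -0.2106, 0.1185]
orientation: [2.03, 2.397, 0.0]
force: [-0.1, 0.7, 1.0]
opening: 0.0697
yaw 9.5 turn -0.0 (q6 -0.74) shift [-0.07 -0.11  9.45] tilt 0.0
[ 0.4146 -0.2049] 0.0327
[ 0.4809 -0.0664] 0.0437
[0.613  0.0475] 0.0341
[0.7131 0.0194] 0.0439
```

View pics/s1.png

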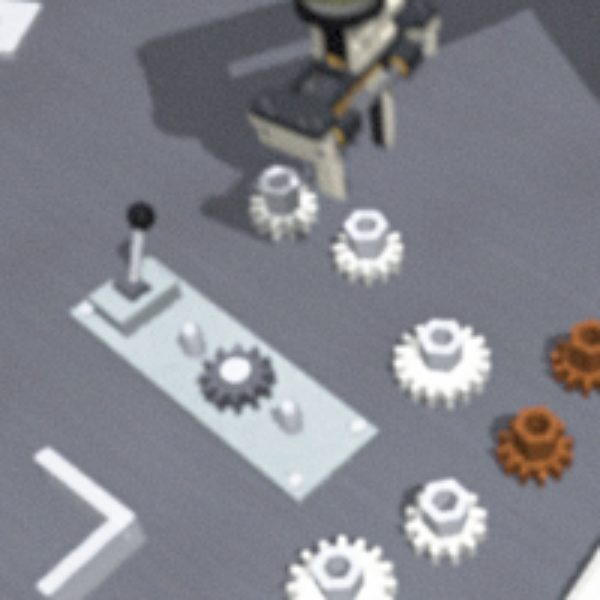

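The scene crop shows the open fingers above small gear A (crop 367,245), with nothing in the way. I descend and grip.

```bash
python3 -m inch '[[[-0.07,-0.11,3,0,0,0,-0.5],[0,0,3,0,0,0,-0.5],[0,0,2,0,0,0,-0.5],[0,0,1.4,0,0,0,-0.5],[0,0,0,0,0,0,1]]]' 30
python3 -m inch '[[[0,0,0,0,0,0,1],[0,0,0,0,0,0,1],[0,0,0,0,0,0,1],[0,0,0,0,0,0,1],[0,0,0,0,0,0,1]]]' 40
python3 -m inch '[[[0,0,-3,0,0,0,1],[0,0,-3,0,0,0,1],[0,0,-3,0,0,0,1],[0,0,0,0,0,0,1]]]'
python3 - <<'E'
from h import *
go(.6115,-.2570,.10,-5.5)
E
```

```text
t: 2.9
tool_pos: [0.4156, -0.2124, 0.0229]
orientation: [-2.029, -2.395, 0.001]
force: [-0.2, -0.1, 0.8]
opening: 0.0657
t: 3.4
tool_pos: [0.418, -0.2135, 0.0259]
orientation: [2.029, 2.396, 0.0]
force: [-0.4, -0.5, 6.2]
opening: 0.0395
t: 3.8
tool_pos: [0.4196, -0.2144, 0.1192]
orientation: [2.025, 2.392, 0.001]
force: [-0.1, -0.1, -2.1]
opening: 0.0397
yaw 9.5 turn 15.0 (q6 -0.75) shift [-2.39 19.5   2.05] tilt 0.4
```

The opening is 39.7 mm, so the grip is on hub corners rather than flats (36 mm). I'll set the gear down and regrip turned by 30°.

```bash
python3 -m inch '[[[0,0,3,0,0,0,1],[0,0,3,0,0,0,1],[0,0,2,0,0,0,1],[0,0,1.2,0,0,0,1],[0,0,0,0,0,0,-0.5]]]'
python3 -m inch '[[[0,0,0,0,0,0,-0.5],[0,0,0,0,0,0,-0.5],[0,0,-2,0,0,0,-0.5],[0,0,-2,0,0,8,-0.5],[0,0,0,0,0,8,-0.5]]]'
python3 -m inch '[[[0,0,0,0,0,8,-0.5],[0,0,0,0,0,6,-0.5],[0,0,2,0,0,0,-0.5],[0,0,1.9,0,0,0,-0.5],[0,0,0,0,0,0,1]]]'
python3 -m inch '[[[0,0,0,0,0,0,1],[0,0,0,0,0,0,1],[0,0,0,0,0,0,1],[0,0,0,0,0,0,1],[0,0,0,0,0,0,1]]]' 40
python3 -m inch '[[[0,0,-3,0,0,0,1],[0,0,-3,0,0,0,1],[0,0,-3,0,0,0,1],[0,0,0,0,0,0,1]]]'
python3 - <<'E'
from h import *
go(.6115,-.2570,.10,-5.5)
E
```

```text
t: 4.3
tool_pos: [0.4157, -0.2125, 0.0211]
orientation: [-2.028, -2.396, 0.002]
force: [0.3, 0.0, 0.1]
opening: 0.0443
t: 4.8
tool_pos: [0.4191, -0.214, 0.0657]
orientation: [2.346, 2.082, 0.002]
force: [0.7, -0.3, -0.5]
opening: 0.0695
t: 5.3
tool_pos: [0.4152, -0.2115, 0.0212]
orientation: [-2.578, -1.788, 0.002]
force: [-0.3, 0.1, -0.4]
opening: 0.0652
t: 5.8
tool_pos: [0.4173, -0.2131, 0.0245]
orientation: [2.581, 1.79, 0.0]
force: [-3.5, 0.5, 6.2]
opening: 0.0361
t: 6.2
tool_pos: [0.4198, -0.2145, 0.1182]
orientation: [2.575, 1.786, 0.005]
force: [1.0, -1.0, -2.2]
opening: 0.0355
yaw -20.5 turn -15.0 (q6 -0.22) shift [-2.38 19.47  1.97] tilt 0.5
```

```bash
python3 -m inch '[[[0,0,0,0,0,-7.5,1],[0,0,0,0,0,-7.5,1]]]' 50
python3 -m inch '[[[-0.5,3.9,0,0,0,0,1],[-0.5,3.9,0,0,0,0,1],[-0.5,3.9,0,0,0,0,1],[-0.5,3.9,0,0,0,0,1],[-0.38,3.87,0,0,0,0,1]]]'
python3 -m inch '[[[0,0,0,0,0,0,1],[0,0,0,0,0,0,1],[0,0,0,0,0,0,1]]]'
python3 - <<'E'
from h import *
go(.6115,-.2570,.075,-5.5)
d=robot.read_camera("scene");c=robot.read_camera("top")
a=cv2.resize(d["image"][120:240,140:260],None,fx=3.3,fy=3.3);b=cv2.resize(c["image"][150:270,330:450],None,fx=3.3,fy=3.3)
cv2.imwrite("pics/m1.png",np.hstack([a,b]))
E
```

```text
t: 6.4
tool_pos: [0.4167, -0.2125, 0.1126]
orientation: [-2.32, -2.117, 0.0]
force: [-0.1, 0.4, -2.6]
opening: 0.0356
t: 6.9
tool_pos: [0.6093, -0.2552, 0.1112]
orientation: [-2.325, -2.111, 0.001]
force: [0.7, 0.3, -0.6]
opening: 0.0355
t: 7.2
tool_pos: [0.6074, -0.2548, 0.1123]
orientation: [-2.324, -2.111, 0.001]
force: [0.2, -0.2, -2.4]
opening: 0.0353
yaw -5.5 turn -0.0 (q6 -0.38) shift [-0.18  0.44  3.73] tilt 0.1
```

View pics/m1.png

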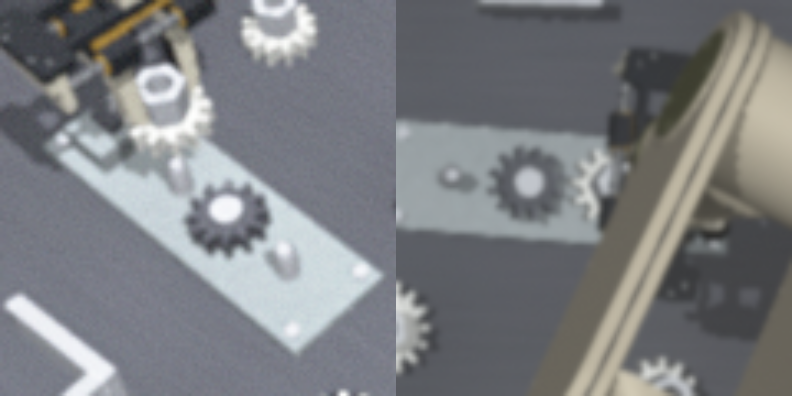

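```bash
python3 - <<'E'
from h import *
d=robot.read_camera("scene")
for n,u,z in(("smallpost",(178,160),.044),("largepost",(284,246),.044),("hubtop",(161,84),.138),("driver top",(226,209),.03)):
    p=(u[0]/3.3+140,u[1]/3.3+120); print(n,np.round(ray(d,p,z),4))
E
python3 -m inch '[[[-0.18,0.44,1,0,0,0,1],[0,0,1,0,0,0,1],[0,0,1,0,0,0,1],[0,0,0,0,0,0,1],[0,0,0,0,0,0,1]]]'
```

```text
smallpost [ 0.6099 -0.2524  0.044 ]
largepost [ 0.6192 -0.1226  0.044 ]
hubtop [ 0.608  -0.2461  0.138 ]
driver top [ 0.6154 -0.1942  0.03  ]
t: 7.85
tool_pos: [0.6121, -0.2571, 0.0827]
orientation: [-2.325, -2.111, 0.001]
force: [0.2, 0.2, -2.4]
opening: 0.0355
```

```bash
python3 - <<'E'
from h import *
go(.6112,-.2588,.066,-5.5)
E
python3 -m inch '[[[0.18,-0.1,0.8,0,0,0,1],[0,0,0.6,0,0,0,1],[0,0,0.3,0,0,0,1],[0,0,0,0,0,0,1]]]'
python3 -m inch '[[[0,0,0.2,0,0,0,1],[0,0,0.2,0,0,0,1],[0,0,0.2,0,0,0,1],[0,0,0,0,0,0,1]]]'
```

```text
yaw -5.5 turn -0.0 (q6 -0.38) shift [-0.18 -0.08  1.67] tilt 0.1
t: 8.25
tool_pos: [0.6115, -0.2553, 0.0658]
orientation: [-2.325, -2.111, 0.001]
force: [0.6, -0.8, -2.9]
opening: 0.0357
t: 8.65
tool_pos: [0.6123, -0.2569, 0.0613]
orientation: [2.324, 2.11, -0.001]
force: [0.6, -6.1, -1.6]
opening: 0.0355
```

```bash
python3 -m inch '[[[-0.2,0,0,0,0,0,1],[-0.1,0,0.2,0,0,0,1],[0,0,0.2,0,0,0,1],[0,0,0,0,0,0,1]]]'
python3 -m inch '[[[0,0,0.3,0,0,0,1],[0,0,0.2,0,0,0,1],[0,0,0,0,0,0,1],[0,0,0,0,0,0,1]]]'
```

```text
t: 9.05
tool_pos: [0.6112, -0.2581, 0.0557]
orientation: [-2.325, -2.111, 0.0]
force: [0.3, 0.1, -3.2]
opening: 0.0355
t: 9.45
tool_pos: [0.6115, -0.2584, 0.0514]
orientation: [-2.325, -2.112, 0.0]
force: [-0.2, 0.4, -1.9]
opening: 0.0356
```

```bash
python3 -m inch '[[[0,0,0.5,0,0,0,1],[0,0,0.3,0,0,0,1],[0,0,0,0,0,0,1],[0,0,0,0,0,0,1]]]'
python3 -m inch '[[[0,0,0.3,0,0,0,1],[0,0,0.3,0,0,0,1],[0,0,0,0,0,0,1],[0,0,0,0,0,0,1]]]'
```

```text
t: 9.85
tool_pos: [0.6115, -0.2584, 0.0433]
orientation: [-2.325, -2.112, 0.0]
force: [-0.2, 0.6, -2.6]
opening: 0.0357
t: 10.25
tool_pos: [0.6115, -0.2584, 0.0374]
orientation: [-2.326, -2.112, 0.0]
force: [0.2, -0.7, -2.3]
opening: 0.0357
```

Both the post and the mesh have engaged freely. I'm seating it the last few millimetres.

```bash
python3 -m inch '[[[0,0,0.2,0,0,0,1],[0,0,0.1,0,0,0,1],[0,0,0.1,0,0,0,1],[0,0,0,0,0,0,1]]]'
python3 -m inch '[[[0,0,0,0,0,0,0.1],[0,0,0,0,0,0,0.1],[0,0,0,0,0,0,0.1],[0,0,0,0,0,0,0.1]]]'
```

```text
t: 10.65
tool_pos: [0.6117, -0.2586, 0.0345]
orientation: [2.326, 2.112, -0.0]
force: [-2.6, 1.0, 5.1]
opening: 0.036
t: 11.05
tool_pos: [0.6117, -0.2585, 0.0336]
orientation: [2.326, 2.112, 0.0]
force: [0.1, 0.0, 0.5]
opening: 0.042
```

```bash
python3 -m inch '[[[0,0,-2,0,0,0,0],[0,0,-4,0,0,0,-0.5],[0,0,-3,0,0,0,-0.5]]]'
python3 - <<'E'
from h import *
c=robot.read_camera("top"); d=robot.read_camera("scene")
for k,hl,xy,r in gears(c): 
    if .4<xy[0]<.8 and -.35<xy[1]<.1: print(np.round(xy,4),round(r,4), phase(c,xy,.02,[.040,.042],16))
def cr(cc,xy,z,w=16,s=24):
    u=np.round(proj(cc,(*xy,z))).astype(int); print(u); return cv2.resize(cc["image"][u[1]-w:u[1]+w,u[0]-w:u[0]+w],(380,280) if 0 else (390,390),interpolation=cv2.INTER_CUBIC)[50:340]
D=(.4809,-.066);E=(.7131,.0194)
cv2.imwrite("pics/hubs.png",np.vstack([np.hstack([cr(c,D,.04),cr(c,E,.04)]),np.hstack([cr(d,D,.04),cr(d,(.612,-.257),.05)])]))
go(.4809,-.066,.12,0)
E
```

```text
t: 11.35
tool_pos: [0.6118, -0.2585, 0.1252]
orientation: [2.325, 2.112, 0.0]
force: [0.8, -0.5, 0.5]
opening: 0.0577
[ 0.4797 -0.0665] 0.0429 (2.3, 0.62)
[0.6116 0.0462] 0.0337 (0.5, 0.06)
[0.7127 0.0186] 0.0435 (18.6, 0.66)
[326 249]
[299 170]
[276 174]
[192 167]
yaw -5.5 turn -5.5 (q6 -0.38) shift [ 19.42 -13.41   0.82] tilt 0.6
```

View pics/hubs.png

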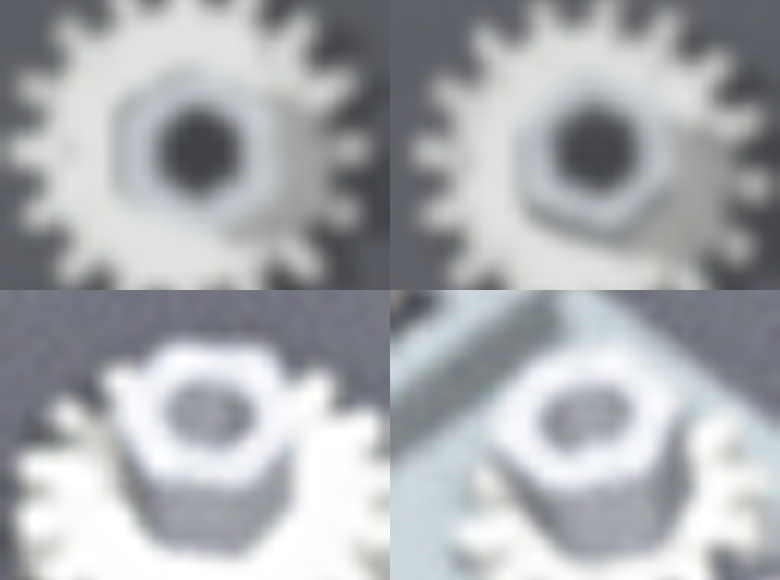

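D's hub has flats facing image left and right, so the flats are at about 30° mod 60. I'll grip it at yaw −28.

```bash
python3 -m inch '[[[0,0,0,0,0,7.5,-0.5],[0,0,0,0,0,7.5,-0.5],[0,0,0,0,0,7.5,-0.5],[0,0,0,0,0,0,-0.5]]]'
python3 - <<'E'
from h import *
go(.4805,-.0663,.0225,-28)
E
```

```text
t: 11.85
tool_pos: [0.6113, -0.2583, 0.1227]
orientation: [-2.694, -1.614, 0.001]
force: [-0.1, 0.2, -0.6]
opening: 0.0698
yaw -28.1 turn -0.1 (q6 0.01) shift [ 10.82 -20.55  10.04] tilt 0.1
```

```bash
python3 -m inch '[[[2.16,-4.11,0,0,0,0,-0.5],[2.16,-4.11,0,0,0,0,-0.5],[2.16,-4.11,0,0,0,0,-0.5],[2.16,-4.11,0,0,0,0,-0.5],[2.18,-4.11,2,0,0,0,-0.5]]]'
python3 -m inch '[[[0,0,2,0,0,0,-0.5],[0,0,0,0,0,0,-0.5],[0,0,0,0,0,0,-0.5]]]'
python3 - <<'E'
from h import *
go(.4805,-.0663,.0235,-28)
c=robot.read_camera("scene")
for k,hl,xy,r in gears(c): 
    if .4<xy[0]<.8 and -.35<xy[1]<.1: print(np.round(xy,4),round(r,4))
E
```

```text
t: 12.35
tool_pos: [0.4822, -0.0661, 0.1059]
orientation: [2.687, 1.622, 0.006]
force: [0.9, 0.3, -0.1]
opening: 0.0695
t: 12.65
tool_pos: [0.4816, -0.0672, 0.0841]
orientation: [-2.691, -1.621, 0.0]
force: [-0.4, -0.3, 0.6]
opening: 0.0697
yaw -27.9 turn 0.1 (q6 0.24) shift [ 0.03 -0.13  6.06] tilt 0.0
[ 0.4172 -0.3308] 0.044
```

```bash
python3 -m inch '[[[0.03,-0.13,2.5,0,0,0,-0.5],[0,0,2,0,0,0,-0.5],[0,0,1.5,0,0,0,-0.5],[0,0,0,0,0,0,0.2],[0,0,0,0,0,0,1]]]'
python3 -m inch '[[[0,0,0,0,0,0,1],[0,0,0,0,0,0,1],[0,0,0,0,0,0,1],[0,0,0,0,0,0,1],[0,0,0,0,0,0,1]]]' 50
python3 -m inch '[[[0,0,-3,0,0,0,1],[0,0,-3,0,0,0,1],[0,0,-3,0,0,0,1],[0,0,0,0,0,0,1]]]'
python3 - <<'E'
from h import *
go(.6188,-.1255,.10,-12.5)
E
```

```text
t: 13.2
tool_pos: [0.4814, -0.0668, 0.025]
orientation: [2.693, 1.617, 0.001]
force: [0.0, 0.5, 0.2]
opening: 0.0581
t: 13.7
tool_pos: [0.481, -0.0662, 0.0249]
orientation: [2.692, 1.617, 0.001]
force: [-2.2, 0.8, 6.1]
opening: 0.0359
t: 14.1
tool_pos: [0.4833, -0.0667, 0.1181]
orientation: [2.688, 1.615, 0.008]
force: [1.0, -0.9, -4.9]
opening: 0.0356
yaw -28.0 turn -15.5 (q6 0.25) shift [-2.8  14.49  1.92] tilt 0.4
```

```bash
python3 -m inch '[[[0,0,0,0,0,-7.8,1],[0,0,0,0,0,-7.7,1],[-0.56,2.9,0,0,0,0,1],[-0.56,2.9,0,0,0,0,1],[-0.56,2.9,0,0,0,0,1]]]'
python3 -m inch '[[[-0.56,2.9,0,0,0,0,1],[-0.56,2.89,0,0,0,0,1],[0,0,2,0,0,0,1],[0,0,1,0,0,0,1],[0,0,0,0,0,0,1]]]'
python3 - <<'E'
from h import *
go(.6188,-.1257,.066,-12.5)
d=robot.read_camera("scene")
cv2.imwrite("pics/m2.png",cv2.resize(d["image"][120:240,150:290],None,fx=5,fy=5,interpolation=cv2.INTER_CUBIC))
E
```

```text
t: 14.6
tool_pos: [0.5613, -0.1013, 0.1113]
orientation: [-2.448, -1.965, 0.003]
force: [0.3, -0.1, -4.1]
opening: 0.0357
t: 15.1
tool_pos: [0.6124, -0.1238, 0.0791]
orientation: [-2.445, -1.962, 0.007]
force: [-1.3, 0.4, -4.5]
opening: 0.0359
yaw -12.5 turn -0.0 (q6 -0.06) shift [-0.05  0.68  1.31] tilt 0.5
```

View pics/m2.png

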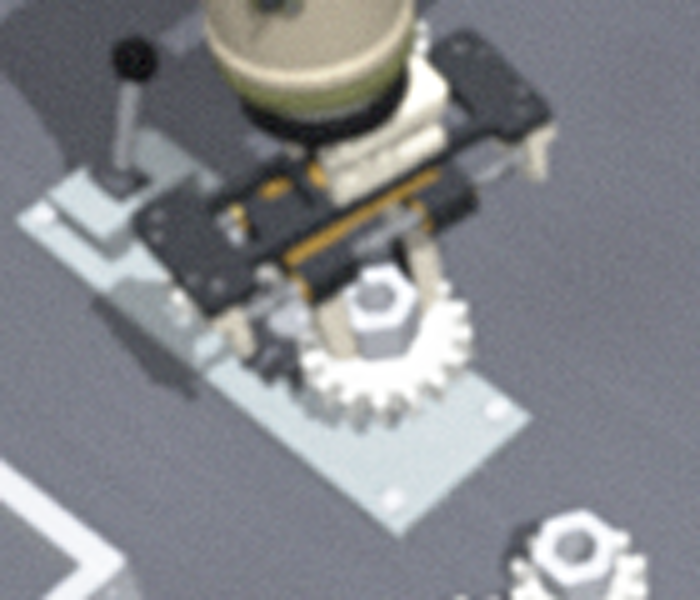

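The scene crop shows the large gear held level over the plate, just short of its shaft, with the small gear hidden behind the gripper. I'm shifting it over the shaft and lowering.

```bash
python3 -m inch '[[[-0.05,0.68,0,0,0,0,1],[0,0,0.6,0,0,0,1],[0,0,0.4,0,0,0,1],[0,0,0.3,0,0,0,1],[0,0,0,0,0,0,1]]]'
python3 -m inch '[[[0,0,0.3,0,0,0,1],[0,0,0.2,0,0,0,1],[0,0,0,0,0,0,1]]]'
```

```text
t: 15.65
tool_pos: [0.6217, -0.1266, 0.0702]
orientation: [-2.45, -1.966, 0.001]
force: [0.3, 0.1, -4.8]
opening: 0.0358
t: 15.95
tool_pos: [0.622, -0.1267, 0.0655]
orientation: [-2.45, -1.966, 0.001]
force: [-0.9, 0.6, -5.1]
opening: 0.0358
```

```bash
python3 -m inch '[[[0,-0.3,0,0,0,0,1],[0,0,0.2,0,0,0,1],[0,0,0.2,0,0,0,1],[0,0,0,0,0,0,1]]]'
python3 -m inch '[[[0,0,0.3,0,0,0,1],[0,0,0.2,0,0,0,1],[0,0,0,0,0,0,1]]]'
python3 -m inch '[[[0,0,0.3,0,0,0,1],[0,0,0,0,0,0,1],[0,0,0,0,0,0,1]]]'
```

```text
t: 16.35
tool_pos: [0.6191, -0.1261, 0.0614]
orientation: [-2.45, -1.966, 0.001]
force: [-0.7, 0.2, -3.4]
opening: 0.0357
t: 16.65
tool_pos: [0.619, -0.126, 0.0563]
orientation: [-2.45, -1.966, 0.001]
force: [0.5, 0.3, -3.5]
opening: 0.0357
t: 16.95
tool_pos: [0.6192, -0.1261, 0.0537]
orientation: [-2.45, -1.966, 0.0]
force: [-0.4, -0.5, -4.0]
opening: 0.0359
```

```bash
python3 -m inch '[[[0,0,0.2,0,0,0,1],[0,0,0.2,0,0,0,1],[0,0,0.2,0,0,0,1],[0,0,0,0,0,0,1]]]'
python3 -m inch '[[[0,0,0.4,0,0,0,1],[0,0,0.4,0,0,0,1],[0,0,0,0,0,0,1],[0,0,0,0,0,0,1]]]'
```

```text
t: 17.35
tool_pos: [0.619, -0.126, 0.0473]
orientation: [-2.45, -1.966, 0.001]
force: [0.1, 0.2, -4.5]
opening: 0.0353
t: 17.75
tool_pos: [0.6192, -0.126, 0.0396]
orientation: [-2.45, -1.966, 0.0]
force: [0.4, -0.5, -4.0]
opening: 0.036
```

```bash
python3 -m inch '[[[0,0,0.3,0,0,0,1],[0,0,0.1,0,0,0,1],[0,0,0.1,0,0,0,1],[0,0,0,0,0,0,1]]]'
python3 -m inch '[[[0,0,0.1,0,0,0,1],[0,0,0,0,0,0,1],[0,0,0,0,0,0,1]]]'
```

```text
t: 18.15
tool_pos: [0.6194, -0.1261, 0.035]
orientation: [2.45, 1.966, 0.0]
force: [0.1, -0.2, -4.1]
opening: 0.0352
t: 18.45
tool_pos: [0.6195, -0.1262, 0.0349]
orientation: [2.45, 1.966, 0.0]
force: [-4.5, 1.5, 5.3]
opening: 0.0359
```

```bash
python3 -m inch '[[[0,0,0,0,0,0,0.1],[0,0,0,0,0,0,0.1],[0,0,0,0,0,0,0.1],[0,0,-3,0,0,0,-0.3],[0,0,-4,0,0,0,-0.5]]]'
python3 -m inch '[[[0,0,-2,0,0,6.3,-0.5],[0,0,0,0,0,6.2,-0.5],[0,0,0,0,0,0,-0.5]]]' 
python3 - <<'E'
from h import *
go(.7129,.0190,.1,-25)
E
```

```text
t: 18.95
tool_pos: [0.6172, -0.1255, 0.1016]
orientation: [-2.447, -1.963, 0.005]
force: [-0.5, -0.8, 0.7]
opening: 0.0534
t: 19.25
tool_pos: [0.6203, -0.1264, 0.1252]
orientation: [2.65, 1.684, 0.003]
force: [-0.3, -0.3, -0.3]
opening: 0.0694
yaw -25.1 turn -0.1 (q6 0.16) shift [17.09  2.25  2.54] tilt 0.1
```

```bash
python3 -m inch '[[[4.3,0.56,0,0,0,0,-0.5],[4.3,0.56,0,0,0,0,-0.5],[4.3,0.56,0,0,0,0,-0.5],[4.2,0.56,2,0,0,0,-0.5],[0,0,0,0,0,0,-0.5]]]'
python3 -m inch '[[[0,0,0,0,0,0,-0.5]]]'
python3 - <<'E'
from h import *
go(.7129,.0190,.0235,-25)
d=robot.read_camera("scene");c=robot.read_camera("top")
a=cv2.resize(d["image"][100:260,150:310],(400,400),interpolation=cv2.INTER_CUBIC);b=cv2.resize(c["image"][130:290,275:435],(400,400),interpolation=cv2.INTER_CUBIC)
cv2.imwrite("pics/m3.png",np.hstack([a,b]))
E
```

```text
t: 19.75
tool_pos: [0.7109, 0.0248, 0.0982]
orientation: [-2.639, -1.696, 0.007]
force: [-0.7, -0.5, -0.7]
opening: 0.0694
t: 19.85
tool_pos: [0.7107, 0.0204, 0.1011]
orientation: [-2.644, -1.693, 0.006]
force: [0.0, 0.1, -0.0]
opening: 0.07
yaw -24.8 turn 0.2 (q6 0.39) shift [-0.02  0.29  7.76] tilt 0.2
```

View pics/m3.png

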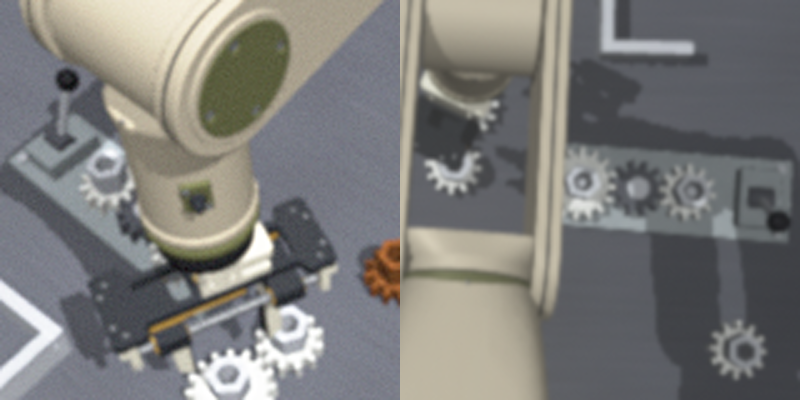

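Both gears sit in mesh on the plate (top view crop, large at (585,183), small at (688,190)). Next I grip the spare large gear E.

```bash
python3 -m inch '[[[-0.02,0.1,2.5,0,0,0,-0.5],[0,0,2.5,0,0,0,-0.5],[0,0,1.5,0,0,0,-0.5],[0,0,1.1,0,0,0,-0.5],[0,0,0,0,0,0,-0.5]]]'
python3 - <<'E'
from h import *
go(.7129,.0190,.0235,-25)
E
```

```text
t: 20.45
tool_pos: [0.7116, 0.0181, 0.0264]
orientation: [-2.649, -1.686, 0.003]
force: [-0.3, 0.5, -0.4]
opening: 0.0697
yaw -25.1 turn -0.1 (q6 0.39) shift [0.14 0.08 0.29] tilt 0.1
```

```bash
python3 -m inch '[[[0.1,0.1,0.2,0,0,0,-0.3],[0,0,0,0,0,0,0.2],[0,0,0,0,0,0,1],[0,0,0,0,0,0,1],[0,0,0,0,0,0,1]]]'
python3 -m inch '[[[0,0,0,0,0,0,1],[0,0,0,0,0,0,1],[0,0,0,0,0,0,1],[0,0,0,0,0,0,1]]]' 50
python3 -m inch '[[[0,0,-3,0,0,0,1],[0,0,-3,0,0,0,1],[0,0,-3,0,0,0,1],[0,0,0,0,0,0,1]]]'
python3 - <<'E'
from h import *
go(.5694,.2170,.1,-25)
E
```

```text
t: 20.95
tool_pos: [0.7149, 0.0191, 0.0267]
orientation: [2.649, 1.687, 0.002]
force: [2.0, -0.4, 1.5]
opening: 0.0369
t: 21.35
tool_pos: [0.7149, 0.0191, 0.0267]
orientation: [2.649, 1.687, 0.002]
force: [3.0, -1.3, 5.0]
opening: 0.0364
t: 21.75
tool_pos: [0.7162, 0.0194, 0.1202]
orientation: [2.647, 1.686, 0.007]
force: [1.4, -0.5, -3.4]
opening: 0.0368
yaw -25.0 turn -0.0 (q6 0.39) shift [ 11.7  -21.66   1.93] tilt 0.3
```

```bash
python3 -m inch '[[[2.34,-4.33,0,0,0,0,1],[2.34,-4.33,0,0,0,0,1],[2.34,-4.33,0,0,0,0,1],[2.34,-4.33,0,0,0,0,1],[2.34,-4.34,0,0,0,0,1]]]'
python3 -m inch '[[[0,0,2,0,0,0,1],[0,0,0,0,0,0,1],[0,0,0,0,0,0,1]]]'
python3 - <<'E'
from h import *
go(.5694,.2170,.031,-25)
E
```

```text
t: 22.25
tool_pos: [0.5638, 0.2177, 0.1123]
orientation: [-2.649, -1.686, 0.007]
force: [0.4, 1.3, -3.6]
opening: 0.0367
t: 22.55
tool_pos: [0.5656, 0.216, 0.0934]
orientation: [-2.649, -1.687, 0.007]
force: [1.4, -0.4, -2.6]
opening: 0.037
yaw -25.0 turn -0.0 (q6 0.72) shift [0.27 0.33 6.23] tilt 0.3
```

```bash
python3 -m inch '[[[0.1,0.2,2.5,0,0,0,1],[0,0,1.8,0,0,0,1],[0,0,1,0,0,0,1],[0,0,0.5,0,0,0,1],[0,0,0,0,0,0,1]]]'
python3 -m inch '[[[0,0,0.2,0,0,0,1],[0,0,0.2,0,0,0,1],[0,0,0,0,0,0,1]]]'
```

```text
t: 23.05
tool_pos: [0.5696, 0.2163, 0.0375]
orientation: [-2.65, -1.686, 0.001]
force: [0.1, -0.3, -4.3]
opening: 0.0371
t: 23.35
tool_pos: [0.5698, 0.217, 0.0343]
orientation: [2.65, 1.688, 0.001]
force: [-0.7, 0.2, -3.6]
opening: 0.0365
```

```bash
python3 -m inch '[[[0,0,0.2,0,0,0,1],[0,0,0.2,0,0,0,1],[0,0,0.1,0,0,0,1],[0,0,0,0,0,0,1]]]'
python3 -m inch '[[[0,0,0,0,0,0,0.1],[0,0,0,0,0,0,0.1],[0,0,0,0,0,0,0.1],[0,0,-3,0,0,0,-0.2],[0,0,-4,0,0,0,-0.5]]]'
python3 -m inch '[[[0,0,-2,0,0,0,-0.5],[0,0,0,0,0,0,-0.5]]]'
python3 - <<'E'
from h import *
d=robot.read_camera("scene");c=robot.read_camera("top")
for cc in(c,d):
    for k,hl,xy,r in gears(cc): 
        if .4<xy[0]<.8 and -.35<xy[1]<.25: print(np.round(xy,4),round(r,4), phase(cc,xy,.02,[.030,.032],12))
cv2.imwrite("pics/m4.png",c["image"][130:300,170:450].repeat(2,0).repeat(2,1))
go(.6120,.0459,.12,-10)
E
```

```text
t: 23.75
tool_pos: [0.5697, 0.2171, 0.0297]
orientation: [2.65, 1.688, 0.001]
force: [-2.9, 0.0, 3.4]
opening: 0.0365
t: 24.25
tool_pos: [0.5673, 0.2162, 0.0966]
orientation: [-2.649, -1.687, 0.009]
force: [0.8, 0.3, 0.6]
opening: 0.0536
t: 24.45
tool_pos: [0.5725, 0.2177, 0.1235]
orientation: [2.648, 1.686, 0.012]
force: [1.4, -0.4, 0.1]
opening: 0.0676
[ 0.4255 -0.3218] 0.0345 (26.9, 0.42)
[0.6331 0.0263] 0.0327 (26.1, 0.5)
[0.6319 0.0235] 0.0426 (29.8, 0.13)
[ 0.4217 -0.3267] 0.0544 (13.9, 0.09)
yaw -25.0 turn -15.0 (q6 0.72) shift [-16.11   7.13  -0.12] tilt 0.0
```

View pics/m4.png

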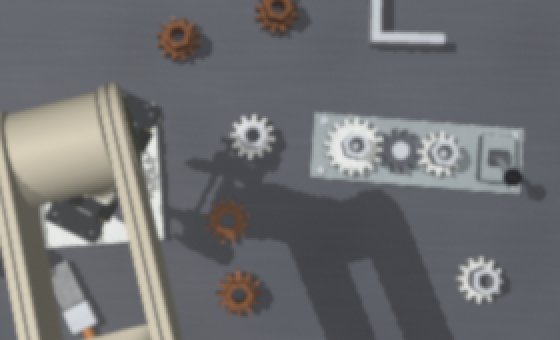

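Small gear C was knocked aside and is now at about (.633,.026). I'm remeasuring its hub.

```bash
python3 - <<'E'
from h import *
c=robot.read_camera("top");d=robot.read_camera("scene")
C=(.6327,.0258); print(phase(c,C,.02,[.030,.032],12),phase(c,C,.05,[.0185,.0195],6),phase(c,C,.05,[.0195,.0205],6))
def cr(cc,xy,z,w=16):
    u=np.round(proj(cc,(*xy,z))).astype(int); return cv2.resize(cc["image"][u[1]-w:u[1]+w,u[0]-w:u[0]+w],(390,390),interpolation=cv2.INTER_CUBIC)
B=(.4255,-.3218); print("B",phase(c,B,.05,[.0185,.0195],6),phase(c,B,.05,[.0195,.0205],6))
cv2.imwrite("pics/hubs2.png",np.hstack([cr(c,C,.04),cr(c,B,.04)]))
E
```

```text
(26.2, 0.54) (19.9, 0.08) (21.1, 0.08)
B (55.2, 0.21) (57.2, 0.19)
```

View pics/hubs2.png

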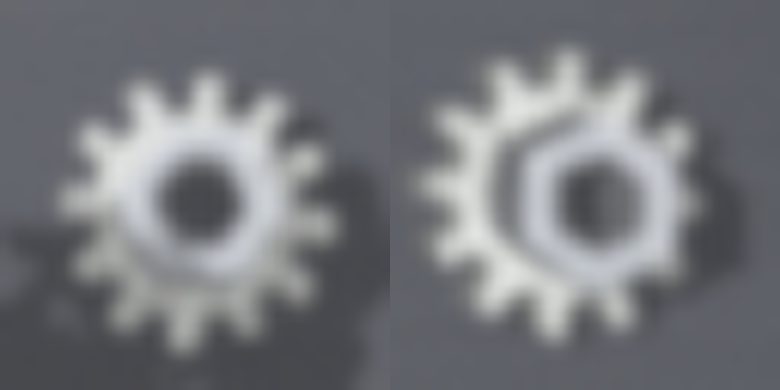

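```bash
python3 -m inch '[[[0,0,0,0,0,-7,-0.5],[0,0,0,0,0,-7,-0.5],[0,0,0,0,0,-7,-0.5],[0,0,0,0,0,0,-0.5]]]'
python3 - <<'E'
from h import *
go(.6327,.0258,.0235,-4)
E
```

```text
t: 25.05
tool_pos: [0.5683, 0.2166, 0.1167]
orientation: [-2.295, -2.143, 0.005]
force: [0.5, 0.2, -0.5]
opening: 0.0696
yaw -3.9 turn 0.1 (q6 0.35) shift [-18.57   7.78   9.32] tilt 0.2
```

```bash
python3 -m inch '[[[-4.6,1.9,0,0,0,0,-0.5],[-4.6,1.9,0,0,0,0,-0.5],[-4.6,1.9,0,0,0,0,-0.5],[-4.6,1.9,1,0,0,0,-0.5],[0,0,2,0,0,0,-0.5]]]'
python3 -m inch '[[[0,0,1,0,0,0,-0.5],[0,0,0,0,0,0,-0.5],[0,0,0,0,0,0,-0.5]]]'
python3 - <<'E'
from h import *
go(.6327,.0258,.0235,-4)
E
```

```text
t: 25.55
tool_pos: [0.6346, 0.0225, 0.0897]
orientation: [2.305, 2.129, 0.002]
force: [-0.2, 0.4, 0.2]
opening: 0.0695
t: 25.85
tool_pos: [0.6315, 0.0299, 0.0786]
orientation: [-2.297, -2.142, 0.001]
force: [0.8, 0.5, -0.3]
opening: 0.0702
yaw -4.0 turn -0.0 (q6 0.04) shift [-0.4   0.15  5.51] tilt 0.1
```

```bash
python3 -m inch '[[[-0.3,0.1,2.5,0,0,0,-0.5],[0,0,2,0,0,0,-0.5],[0,0,1,0,0,0,-0.5],[0,0,0,0,0,0,0.1],[0,0,0,0,0,0,1]]]'
python3 -m inch '[[[0,0,0,0,0,0,1],[0,0,0,0,0,0,1],[0,0,0,0,0,0,1],[0,0,0,0,0,0,1],[0,0,0,0,0,0,1]]]' 50
python3 - <<'E'
from h import *
go(.5950,.3135,.12,5)
E
```

```text
t: 26.35
tool_pos: [0.6336, 0.0263, 0.0252]
orientation: [2.297, 2.142, 0.001]
force: [0.5, -0.4, 0.3]
opening: 0.0587
t: 26.85
tool_pos: [0.6334, 0.0257, 0.025]
orientation: [2.298, 2.142, 0.001]
force: [-2.8, 0.0, 6.8]
opening: 0.0358
yaw -4.0 turn -9.0 (q6 0.03) shift [29.   -1.31 -9.5 ] tilt 0.0
```

```bash
python3 -m inch '[[[0,0,-3,0,0,0,1],[0,0,-3,0,0,0,1],[0,0,-3,0,0,0,1],[4.77,-0.81,0,0,0,0,1],[4.77,-0.81,0,0,0,0,1]]]'
python3 -m inch '[[[4.77,-0.81,0,0,0,0,1],[4.77,-0.81,0,0,0,0,1],[4.77,-0.81,0,0,0,0,1],[4.77,-0.82,0,0,0,0,1],[0,0,0,0,0,0,1]]]'
python3 -m inch '[[[0,0,2,0,0,0,1],[0,0,0,0,0,0,1],[0,0,0,0,0,0,1]]]'
python3 - <<'E'
from h import *
go(.6048,.3146,.030,-4)
E
```

```text
t: 27.35
tool_pos: [0.6247, 0.1217, 0.1157]
orientation: [2.3, 2.137, 0.004]
force: [0.2, 0.3, -3.4]
opening: 0.0356
t: 27.85
tool_pos: [0.6024, 0.321, 0.1135]
orientation: [-2.29, -2.147, -0.002]
force: [-0.6, -1.0, -3.5]
opening: 0.0358
t: 28.15
tool_pos: [0.6037, 0.3138, 0.0929]
orientation: [-2.298, -2.141, 0.004]
force: [-0.2, -0.1, -2.6]
opening: 0.0358
yaw -4.0 turn -0.0 (q6 0.47) shift [0.09 0.12 6.29] tilt 0.2
```

```bash
python3 -m inch '[[[0,0.1,2.5,0,0,0,1],[0,0,1.8,0,0,0,1],[0,0,1,0,0,0,1],[0,0,0.5,0,0,0,1],[0,0,0,0,0,0,1]]]'
python3 -m inch '[[[0,0,0.2,0,0,0,1],[0,0,0.2,0,0,0,1],[0,0,0.1,0,0,0,1],[0,0,0,0,0,0,1]]]'
python3 -m inch '[[[0,0,0.1,0,0,0,1],[0,0,0.1,0,0,0,1],[0,0,0,0,0,0,1]]]'
```

```text
t: 28.65
tool_pos: [0.605, 0.3141, 0.0352]
orientation: [-2.298, -2.142, 0.002]
force: [-1.0, -0.1, -2.2]
opening: 0.0361
t: 29.05
tool_pos: [0.6056, 0.3146, 0.0313]
orientation: [2.298, 2.142, 0.0]
force: [-0.0, 0.2, -3.8]
opening: 0.036
t: 29.35
tool_pos: [0.6054, 0.3145, 0.0289]
orientation: [-2.298, -2.142, 0.0]
force: [-0.2, 0.1, -3.0]
opening: 0.0358
```

```bash
python3 -m inch '[[[0,0,0.1,0,0,0,1],[0,0,0.1,0,0,0,1],[0,0,0,0,0,0,1],[0,0,0,0,0,0,0.1],[0,0,0,0,0,0,0.1]]]'
python3 -m inch '[[[0,0,0,0,0,0,0.1],[0,0,-3,0,0,0,0],[0,0,-4,0,0,0,-0.5],[0,0,-2,0,0,0,-0.5],[0,0,0,0,0,7.25,-0.5]]]'
python3 -m inch '[[[0,0,0,0,0,7.25,-0.5],[0,0,0,0,0,7.25,-0.5],[0,0,0,0,0,7.25,-0.5],[0,0,0,0,0,0,-0.5]]]'
python3 - <<'E'
from h import *
c=robot.read_camera("top")
for k,hl,xy,r in gears(c): 
    if .35<xy[0]<.8 and -.4<xy[1]<.1: print(np.round(xy,4),round(r,4), phase(c,xy,.02,[.030,.032],12))
go(.4255,-.3218,.024,-33)
E
```

```text
t: 29.85
tool_pos: [0.6059, 0.3147, 0.0274]
orientation: [2.298, 2.142, 0.001]
force: [0.2, 0.2, 0.6]
opening: 0.0412
t: 30.35
tool_pos: [0.6084, 0.3158, 0.1226]
orientation: [2.427, 1.991, 0.012]
force: [0.1, 0.7, -0.2]
opening: 0.0658
t: 30.75
tool_pos: [0.6055, 0.3145, 0.117]
orientation: [-2.763, -1.496, -0.0]
force: [0.2, -0.4, -0.3]
opening: 0.0697
[ 0.4255 -0.3218] 0.0345 (27.0, 0.42)
yaw -32.9 turn 0.1 (q6 0.98) shift [-63.17  19.56   9.29] tilt 0.0
```

```bash
python3 -m inch '[[[-4.5,1.39,0,0,0,0,-0.5],[-4.5,1.39,0,0,0,0,-0.5],[-4.5,1.39,0,0,0,0,-0.5],[-4.5,1.39,0,0,0,0,-0.5],[-4.5,1.39,0,0,0,0,-0.5]]]'
python3 -m inch '[[[-4.5,1.39,0,0,0,0,-0.5],[-4.5,1.39,0,0,0,0,-0.5],[-4.5,1.39,0,0,0,0,-0.5],[-4.5,1.39,0,0,0,0,-0.5],[-4.5,1.39,0,0,0,0,-0.5]]]'
python3 -m inch '[[[-4.5,1.39,0,0,0,0,-0.5],[-4.5,1.39,0,0,0,0,-0.5],[-4.5,1.39,0,0,0,0,-0.5],[-4.5,1.39,1,0,0,0,-0.5],[0,0,2,0,0,0,-0.5]]]'
python3 -m inch '[[[0,0,0,0,0,0,-0.5],[0,0,0,0,0,0,-0.5]]]'
python3 - <<'E'
from h import *
go(.4255,-.3218,.024,-33)
E
```

```text
t: 31.3
tool_pos: [0.5405, 0.0865, 0.1171]
orientation: [2.757, 1.505, 0.001]
force: [0.2, -0.8, 0.2]
opening: 0.0697
t: 31.8
tool_pos: [0.4762, -0.1403, 0.1174]
orientation: [2.757, 1.504, 0.001]
force: [0.9, 0.6, 0.1]
opening: 0.0697
t: 32.3
tool_pos: [0.4249, -0.3262, 0.0892]
orientation: [2.756, 1.495, 0.001]
force: [1.1, 0.2, -0.4]
opening: 0.07
t: 32.5
tool_pos: [0.425, -0.3191, 0.0868]
orientation: [-2.758, -1.501, 0.0]
force: [0.6, 0.0, 0.7]
opening: 0.0696
yaw -32.9 turn 0.1 (q6 -0.17) shift [-0.21  0.2   6.28] tilt 0.1
```

```bash
python3 -m inch '[[[-0.2,0.1,2.5,0,0,0,-0.5],[0,0,2.5,0,0,0,-0.5],[0,0,1.2,0,0,0,-0.5],[0,0,0,0,0,0,0.1],[0,0,0,0,0,0,1]]]'
python3 -m inch '[[[0,0,0,0,0,0,1],[0,0,0,0,0,0,1],[0,0,0,0,0,0,1],[0,0,0,0,0,0,1],[0,0,0,0,0,0,1]]]' 50
python3 -m inch '[[[0,0,-3,0,0,0,1],[0,0,-3,0,0,0,1],[0,0,-3,0,0,0,1],[0,0,0,0,0,0,1]]]'
python3 - <<'E'
from h import *
go(.5150,.3055,.12,-33)
E
```

```text
t: 33.0
tool_pos: [0.4259, -0.3218, 0.0261]
orientation: [2.759, 1.5, 0.001]
force: [0.8, -0.2, 0.3]
opening: 0.0582
t: 33.5
tool_pos: [0.4256, -0.3224, 0.026]
orientation: [2.76, 1.498, 0.001]
force: [-0.7, 1.5, 6.3]
opening: 0.0359
t: 33.9
tool_pos: [0.4275, -0.3242, 0.1199]
orientation: [2.755, 1.495, 0.004]
force: [1.8, 0.1, -1.7]
opening: 0.0355
yaw -33.0 turn -0.0 (q6 -0.17) shift [ 57.58 -26.95  -0.3 ] tilt 0.4
```

```bash
python3 -m inch '[[[0,0,0,0,0,-7.25,1],[0,0,0,0,0,-7.25,1],[0,0,0,0,0,-7.25,1],[0,0,0,0,0,-7.25,1],[4.53,0.31,0,0,0,0,1]]]'
python3 -m inch '[[[4.53,0.31,0,0,0,0,1],[4.53,0.31,0,0,0,0,1],[4.53,0.31,0,0,0,0,1],[4.53,0.31,0,0,0,0,1],[4.53,0.31,0,0,0,0,1]]]'
python3 -m inch '[[[4.53,0.31,0,0,0,0,1],[4.53,0.31,0,0,0,0,1],[4.53,0.31,0,0,0,0,1],[4.53,0.31,0,0,0,0,1],[4.53,0.31,0,0,0,0,1]]]'
python3 -m inch '[[[4.53,0.31,0,0,0,0,1],[4.53,0.31,0,0,0,0,1],[4.4,0.31,0,0,0,0,1],[0,0,0,0,0,0,1],[0,0,0,0,0,0,1]]]'
python3 - <<'E'
from h import *
go(.5150,.3055,.0295,-4)
E
```

```text
t: 34.4
tool_pos: [0.4304, -0.2798, 0.1137]
orientation: [2.295, 2.144, -0.002]
force: [1.0, 1.1, -0.4]
opening: 0.036
t: 34.9
tool_pos: [0.4618, -0.0503, 0.1135]
orientation: [-2.297, -2.141, 0.001]
force: [0.4, -0.4, -2.2]
opening: 0.0353
t: 35.4
tool_pos: [0.4931, 0.1744, 0.1134]
orientation: [-2.297, -2.142, 0.002]
force: [0.4, 0.2, -1.3]
opening: 0.0357
t: 35.9
tool_pos: [0.5116, 0.3066, 0.1129]
orientation: [-2.295, -2.144, 0.005]
force: [0.2, -0.3, -2.4]
opening: 0.0359
yaw -3.9 turn 0.1 (q6 0.52) shift [-0.07  0.37  8.34] tilt 0.2
```

```bash
python3 -m inch '[[[-0.1,0.3,2.5,0,0,0,1],[0,0,2.5,0,0,0,1],[0,0,1.5,0,0,0,1],[0,0,1,0,0,0,1],[0,0,0,0,0,0,1]]]'
python3 -m inch '[[[0,0,0.2,0,0,0,1],[0,0,0.2,0,0,0,1],[0,0,0,0,0,0,1],[0,0,0,0,0,0,1]]]'
python3 - <<'E'
from h import *
go(.5150,.3055,.0295,-4)
E
```

```text
t: 36.4
tool_pos: [0.5146, 0.3038, 0.0383]
orientation: [-2.298, -2.141, 0.005]
force: [-0.8, 0.1, -2.4]
opening: 0.0358
t: 36.8
tool_pos: [0.5161, 0.3054, 0.0367]
orientation: [2.298, 2.142, 0.002]
force: [-0.2, 0.2, -1.8]
opening: 0.0356
yaw -4.0 turn -0.0 (q6 0.52) shift [ 0.   -0.11  0.72] tilt 0.1
```

```bash
python3 -m inch '[[[0,0,0.4,0,0,0,1],[0,0,0.2,0,0,0,1],[0,0,0,0,0,0,1],[0,0,0.1,0,0,0,1],[0,0,0,0,0,0,1]]]'
python3 -m inch '[[[0,0,0.1,0,0,0,1],[0,0,0,0,0,0,1],[0,0,0,0,0,0,1]]]'
```

```text
t: 37.3
tool_pos: [0.5158, 0.3052, 0.0292]
orientation: [2.298, 2.142, 0.0]
force: [-0.0, 0.2, -1.9]
opening: 0.0356
t: 37.6
tool_pos: [0.5158, 0.3052, 0.0291]
orientation: [2.298, 2.142, 0.0]
force: [-5.3, -1.3, 6.7]
opening: 0.0356
```

```bash
python3 -m inch '[[[0,0,0,0,0,0,0.1],[0,0,0,0,0,0,0.1],[0,0,0,0,0,0,0.1],[0,0,-3,0,0,0,0],[0,0,-4,0,0,0,1]]]'
python3 -m inch '[[[0,0,-4,0,0,0,1],[0,0,-2,0,0,0,1],[0,0,0,0,0,0,1]]]'
python3 - <<'E'
from h import *
go(.50,-.341,.16,-4)
E
```

```text
t: 38.1
tool_pos: [0.5135, 0.304, 0.0957]
orientation: [-2.297, -2.141, 0.009]
force: [0.4, 0.3, 0.5]
opening: 0.0418
t: 38.4
tool_pos: [0.5182, 0.3064, 0.1628]
orientation: [2.296, 2.141, 0.012]
force: [0.8, -0.6, -0.3]
opening: 0.0186
yaw -4.0 turn -0.0 (q6 0.52) shift [-6.471e+01  2.700e+00  4.000e-02] tilt 0.4
```

```bash
python3 -m inch '[[[-4.6,0.19,0,0,0,0,1],[-4.6,0.19,0,0,0,0,1],[-4.6,0.19,0,0,0,0,1],[-4.6,0.19,0,0,0,0,1],[-4.6,0.19,0,0,0,0,1]]]'
python3 -m inch '[[[-4.6,0.19,0,0,0,0,1],[-4.6,0.19,0,0,0,0,1],[-4.6,0.19,0,0,0,0,1],[-4.6,0.19,0,0,0,0,1],[-4.6,0.19,0,0,0,0,1]]]'
python3 -m inch '[[[-4.6,0.19,0,0,0,0,1],[-4.6,0.19,0,0,0,0,1],[-4.6,0.19,0,0,0,0,1],[-4.6,0.19,0,0,0,0,1],[0,0,0,0,0,0,1]]]'
python3 - <<'E'
from h import *
go(.525,-.341,.065,-4)
c=robot.read_camera("top"); d=robot.read_camera("scene")
def knob(cc,x0,y0,x1,y1):
    g=cv2.cvtColor(cc["image"],cv2.COLOR_BGR2GRAY)[y0:y1,x0:x1]; m=(g<38).astype(np.uint8)
    n,l,s,ce=cv2.connectedComponentsWithStats(m); return [(s[i,4],ce[i]+[x0,y0]) for i in range(1,n) if s[i,4]>8]
kt=knob(c,410,200,445,235);ks=knob(d,160,115,195,150); print(kt,ks)
if kt and ks: print(tri(c,max(kt,key=lambda a:a[0])[1],d,max(ks,key=lambda a:a[0])[1]))
a=cv2.resize(d["image"][90:350,100:430],(400,315));b=cv2.resize(c["image"][110:300,170:450],(400,271));b=np.vstack([b,np.zeros((44,400,3),np.uint8)])
cv2.imwrite("pics/m5.png",np.hstack([a,b]))
E
```

```text
t: 38.9
tool_pos: [0.5078, 0.0733, 0.1562]
orientation: [-2.297, -2.142, 0.002]
force: [1.7, -0.8, 0.4]
opening: 0.0005
t: 39.4
tool_pos: [0.5013, -0.1566, 0.1563]
orientation: [-2.297, -2.141, 0.001]
force: [0.6, 0.8, -1.0]
opening: 0.0005
t: 39.9
tool_pos: [0.4951, -0.3439, 0.1556]
orientation: [-2.302, -2.136, 0.003]
force: [-0.2, 0.6, 0.3]
opening: 0.0004
yaw -4.3 turn -0.3 (q6 -0.62) shift [0.5  2.98 9.05] tilt 0.1
[] [(np.int32(23), array([176.39130435, 132.30434783]))]
```

View pics/m5.png

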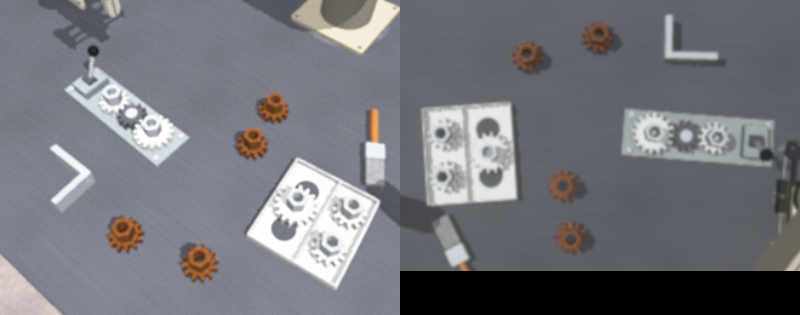

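All gears are placed. The two mounted gears sit on the plate, and the tray holds one large gear in the wide row and two small ones in the narrow row. The knob is at about (427,219). Next I lower in front of the lever and sweep it over.

```bash
python3 - <<'E'
from h import *
print(tri(robot.read_camera("top"),(427,218.5),robot.read_camera("scene"),(176.4,132.3)))
E
python3 -m inch '[[[0.3,0,3,0,0,0,1],[0,0,3,0,0,0,1],[0,0,3,0,0,0,1],[0,0,0,0,0,0,1]]]'
python3 -m inch '[[[0,1.5,0,0,0,0,1],[0,1.5,0,0,0,0,1],[0,1,0,0,0,0,1],[0,0,0,0,0,0,1]]]'
```

```text
[ 0.57507438 -0.34393002  0.09758202]
t: 40.5
tool_pos: [0.4946, -0.332, 0.0628]
orientation: [-2.289, -2.139, 0.002]
force: [-1.2, 0.4, -1.3]
opening: 0.0008
t: 40.9
tool_pos: [0.539, -0.3386, 0.0696]
orientation: [2.295, 2.143, 0.001]
force: [0.4, 0.5, -1.5]
opening: 0.0006
```

```bash
python3 -m inch '[[[0,1.2,0,0,0,0,1],[0,1.2,0,0,0,0,1],[0,1.2,0,0,0,0,1],[0,1.2,0,0,0,0,1],[0,0,0,0,0,0,1]]]'
python3 -m inch '[[[0,1,0,0,0,0,1],[0,1,0,0,0,0,1],[0,0.5,0,0,0,0,1],[0,0.3,0,0,0,0,1],[0,0,0,0,0,0,1]]]'
python3 - <<'E'
from h import *
d=robot.read_camera("scene");c=robot.read_camera("top")
a=cv2.resize(d["image"][90:190,120:220],(400,400));b=cv2.resize(c["image"][150:250,370:470],(400,400))
cv2.imwrite("pics/l1.png",np.hstack([a,b]))
E
```

```text
t: 41.4
tool_pos: [0.5859, -0.3421, 0.0688]
orientation: [2.296, 2.143, 0.0]
force: [-1.0, 0.4, 0.8]
opening: 0.0005
t: 41.9
tool_pos: [0.6124, -0.3442, 0.0678]
orientation: [-2.297, -2.141, 0.001]
force: [-4.8, 0.6, 1.0]
opening: 0.0002
```

View pics/l1.png

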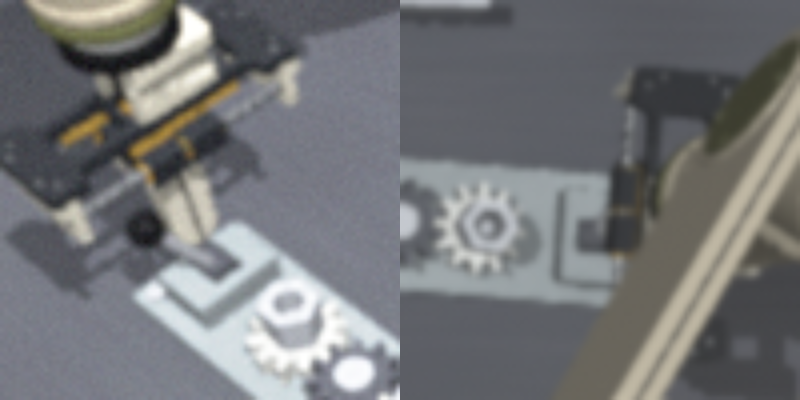

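```bash
python3 -m inch '[[[0,0.3,0,0,0,0,1],[0,0.2,0,0,0,0,1],[0,0,0,0,0,0,1]]]'
python3 -m inch '[[[0,0.3,0,0,0,0,1],[0,0,0,0,0,0,1],[0,0,0,0,0,0,1]]]'
```

```text
t: 42.3
tool_pos: [0.6133, -0.3443, 0.0673]
orientation: [-2.292, -2.136, 0.008]
force: [-23.4, 4.5, 11.5]
opening: 0.0003
t: 42.6
tool_pos: [0.6136, -0.3443, 0.0672]
orientation: [-2.29, -2.132, 0.012]
force: [-35.2, 7.1, 18.5]
opening: 0.0002
```

The lever is against its stop: the force rises and nothing moves further. I back off, lift clear and do a final check.

```bash
python3 -m inch '[[[0,-1.5,0,0,0,0,1],[0,-3,0,0,0,0,1],[0,-4,0,0,0,0,1],[0,-4,-3,0,0,0,1],[0,0,-5,0,0,0,1]]]'
python3 -m inch '[[[-3,-1,-4,0,0,0,1],[-4,0,0,0,0,0,1],[-4,0,0,0,0,0,1],[-4,0,0,0,0,0,1],[0,0,0,0,0,0,1]]]'
python3 - <<'E'
from h import *
d=robot.read_camera("scene");c=robot.read_camera("top")
def knob(cc,x0,y0,x1,y1):
    g=cv2.cvtColor(cc["image"],cv2.COLOR_BGR2GRAY)[y0:y1,x0:x1]; m=(g<45).astype(np.uint8)
    n,l,s,ce=cv2.connectedComponentsWithStats(m); return [(s[i,4],ce[i]+[x0,y0]) for i in range(1,n) if s[i,4]>8]
print(knob(c,405,175,445,215),knob(d,140,120,175,160))
# tray gear bores: tilt/height check by hub circles
a=cv2.resize(d["image"][90:330,120:420],(400,320),interpolation=cv2.INTER_CUBIC);b=cv2.resize(c["image"][140:270,175:445],(400,193),interpolation=cv2.INTER_CUBIC)
p=c["image"][170:240,180:260];p=cv2.resize(p,(400,350),interpolation=cv2.INTER_CUBIC);q=cv2.resize(c["image"][180:235,345:445],(400,220),interpolation=cv2.INTER_CUBIC)
f=lambda i:cv2.copyMakeBorder(i,0,600-i.shape[0],0,0,0) if 0 else i
L=np.vstack([a,q]);Rr=np.vstack([p,b]);h=min(len(L),len(Rr));cv2.imwrite("pics/final.png",np.hstack([L[:h],Rr[:h]]))
print(robot.read_state()["force"])
E
```

```text
t: 43.1
tool_pos: [0.4873, -0.3316, 0.1401]
orientation: [-2.287, -2.128, 0.005]
force: [1.2, -0.8, -0.3]
opening: 0.0005
t: 43.6
tool_pos: [0.4745, -0.489, 0.1867]
orientation: [2.301, 2.137, -0.002]
force: [-0.9, 0.4, -0.0]
opening: 0.0004
[(np.int32(31), array([427.12903226, 193.41935484]))] [(np.int32(36), array([156.27777778, 147.05555556]))]
[ 0.75475643 -0.79979846  1.10568431]
```

View pics/final.png

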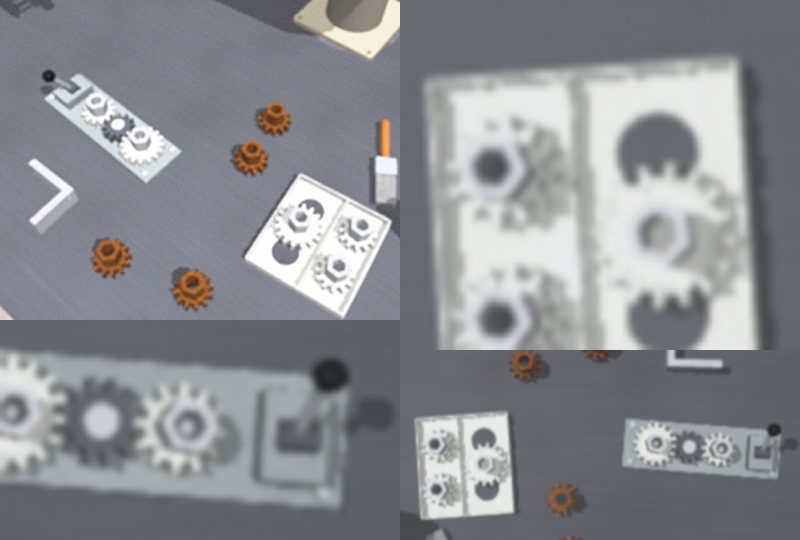

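```bash
python3 - <<'E'
from h import *
c=robot.read_camera("top");d=robot.read_camera("scene")
print("knob",tri(c,(427.1,193.4),d,(156.3,147.1)))
robot.close_job()
E
```

```text
knob [ 0.64641975 -0.34341477  0.09905365]
the job is handed in; nothing more can be done
```

The gear drive is set up and the job is handed in. At about 43 s of the 208 s allowed it was done; no verdict is reported back.

- **On the shafts:** one small and one large white gear slid onto their posts and dropped into mesh with the driver. Each stopped on the plate at the expected height, with about 5 N of contact. The last pictures show both level and in mesh.
- **In the tray:** one large spare is in the wide row and two small spares are in the narrow row. The large one and the second small one were set down until they touched the floor. The first small one was released at floor height with only a faint contact reading. The final picture shows all three flat.
- **Clutch lever:** I pushed it over last, until it hit its stop at about 35 N along x. The knob moved about 71 mm, from x = 0.575 to 0.646, which matches a fully-over lever.
- **Left alone:** the arm went near none of the spray can, the steel square, the wire brush or the four brown look-alikes. The square, brush and two of the look-alikes show in place in the last pictures. The can and the other two are only partly in view or out of the frame, and I made no measured comparison of positions.

**What went wrong on the way:**
- The first grip, on the small gear that went on the shaft, caught the hub corners (39.7 mm instead of 36 mm). I set it down and regripped it turned 30°.
- I shifted that gear the wrong way along one axis while lowering it. The sideways force showed it, and I corrected it.
- One spare small gear was knocked about 3 cm aside, so I measured it again before picking it up.
- The two cameras disagreed by 2–4 mm on the post positions. I used the top view and felt for the fit.

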